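# File a slicer cassette in a graded storage block

### The arm

A 6-joint arm with a two-finger parallel gripper is mounted at the origin on the work surface. World frame = base frame: x ahead of the robot, y to its left, z up, the work surface at z = 0. Lengths are in mm, angles in rad, forces in N, time in s.
With the tool pointing down it reaches from about 325 to 875 mm from the base axis. Payload 4.4 kg.
Tool frame: the origin (TCP) lies on the centre line of the jaws, within the pads' length; the fingertips stand ahead of it and the grasp point (between the pads) lies 6 mm ahead of it (ctrl.tcp_to_tips is the z of the fingertips in the tool frame, in mm); z points along the fingers, y is the direction in which the jaws open and shut (so a half turn about z gives the same grasp; the last joint's range is limited). The gripper opens to 85 mm and grips with 20 to 120 N. Pads are 22 mm wide; open, the fingers measure 114 mm over their backs; the gripper's body (76 mm by 85 mm) begins 54 mm behind the grasp point. The pads swing forward as they close: fully open they stand 13 mm farther back than shut.
Start: joints at [-1.274, 0.207, 1.542, -0, 1.393, -0.15], TCP at [248.954, -518.314, 256.282] pointing down, gripper open.
Joint ranges: [-2.73, 2.73], [-0.86, 2.22], [0.23, 2.46], [-1.11, 4.25], [0.08, 2.63], [-2.82, 2.82]. Speed limits (rad/s): [2.79, 2.79, 3.14, 3.14, 3.14, 3.14].

### API

Orientations are given as a 3x3 rotation matrix whose columns are the frame's x, y, z axes.
In Python, from plant import ctrl, sensors, optics gives the robot as it stands. Calls block until the motion is done:
- ctrl.move_ptp(position, orientation): joint-space move of the TCP to a pose.
- ctrl.move_l(position, rot=None, vel=150, threshold=None): straight line of the TCP; rot=None keeps the orientation; vel is the mean speed in mm/s. With threshold (N) it stops when the force on the tool has changed by that much, and returns True; else False.
- ctrl.set_joints(angles): joint-space move.
- ctrl.gripper_to(opening, force=None): finger opening in mm; force is the grip in N (None keeps the last); returns when the fingers have stopped.
- ctrl.hold(seconds).
- ctrl.solve_ik(position, orientation): joint angles nearest the present ones, or None.
- sensors.read_state(): the state.
- optics.grab_frame(name): name is "scene" or "top" or "wrist"; returns (picture, depth): 480x640x3 uint8, red, green, blue; 480x640 float32, mm along the optical axis (not along the pixel's ray), 0 where there is no reading.
- optics.camera_params(name): a dict with "mtx" (3x3 intrinsics, pixels), "R" (3x3) and "t" (3): a world point X has camera coordinates R X + t; the wrist camera has in their place "T_tool_cam" (4x4, takes a point from camera to tool coordinates, whose origin is the TCP and whose axes are the flange's). Camera axes: x right, y down, z forward; pixel columns grow to the right and rows downward; lengths in mm; the calibration is good to about 2 mm. A picture is of the moment at which its call begins: read the wrist's pose just before it. camera_params takes no time and is no camera call.
A pose or a line that the arm cannot do raises ctrl.MotionError and nothing moves.
- ctrl.finish_job(): hands the job in, once; it reports no verdict.
The state is a dict: "t": time; "q": joint angles; "qvel": joint speeds; "tau": joint torques, N m; "eef_pos": TCP position; "eef_rot": TCP orientation; "force": force on the tool from outside, world axes, zero at the start; "wrist_torque": the same for the moment, N m; "grip_width": finger opening in mm.
Only numpy, scipy, OpenCV 4.12 (cv2) and the standard library are available. Lean on these libraries where they do the work, as an engineer would, in place of code of your own. Each camera call takes 0.05 s, during which the arm holds its last target.

### The job

Take the slicer cassette out of the draining stand's bay nearest the robot and file it in the white storage block: starting with the narrowest slot, set its foot lightly on each slot in turn, skipping none, until the first one lets it in, then lower it gently until it stands fully home on that slot's floor, and let go. Never force it, and leave the other two cassettes, the cup and the bottle alone.

Things in the scene. Friction and masses are not known exactly. Their poses are not given: they have to be found in the camera images.
- cassette_a_centre (a point): slicer cassette: upright black plate 80 mm wide (y), 72 tall, steel inlays; on top a centred grip tab 36 wide (y), 14 thick (x), 30 tall; 102 tall in all. The three differ in plate thickness (x): 11.2, 15.2 or 19.2 mm; which is which is not told, the tabs are alike. 0.1-0.2 kg. Point: half-way up, 51 mm above the foot; z up. Starts upright in a bay of the stand, x along the stand's x.
- cassette_b_centre (a point): slicer cassette: upright black plate 80 mm wide (y), 72 tall, steel inlays; on top a centred grip tab 36 wide (y), 14 thick (x), 30 tall; 102 tall in all. The three differ in plate thickness (x): 11.2, 15.2 or 19.2 mm; which is which is not told, the tabs are alike. 0.1-0.2 kg. Point: half-way up, 51 mm above the foot; z up. Starts upright in a bay of the stand, x along the stand's x.
- cassette_c_centre (a point): slicer cassette: upright black plate 80 mm wide (y), 72 tall, steel inlays; on top a centred grip tab 36 wide (y), 14 thick (x), 30 tall; 102 tall in all. The three differ in plate thickness (x): 11.2, 15.2 or 19.2 mm; which is which is not told, the tabs are alike. 0.1-0.2 kg. Point: half-way up, 51 mm above the foot; z up. Starts upright in a bay of the stand, x along the stand's x.
- front_bay (a point): floor (6 mm above the counter) of the bay nearest the robot in the grey draining stand: three bays 65 mm apart along x, each holding a cassette loosely between steel posts 25 mm apart, tops 34 mm above the counter. The cassette in this bay is the one to file. x points away from the robot across the cassette's thickness, z up.
- block (a joint): downward give (m) of the white plastic block, 130 by 100 by 40 mm, flat top 50 mm above the counter, square edges, on sprung feet: 0 at rest, 5 N per mm, stop at 6 mm; over 4 mm (20 N) is forcing it. Four slots 28 mm apart: 9, 13, 17, 21 mm wide, narrowest nearest the robot. Each cassette enters its slot with 1.8 mm to spare; all narrower ones refuse it; the narrowest refuses all.
- slot1 (a point): mouth of the first, narrowest slot of the storage block, at the centre of the slot, level with the block's top; x runs across the slot towards the wider slots, y along the slot, z up. Slot 9 mm wide, 34 mm deep (floor 16 mm above the counter), 100 mm long, open at both ends
- slot2 (a point): mouth of the second slot of the storage block, at the centre of the slot, level with the block's top; x runs across the slot towards the wider slots, y along the slot, z up. Slot 13 mm wide, 34 mm deep (floor 16 mm above the counter), 100 mm long, open at both ends
- slot3 (a point): mouth of the third slot of the storage block, at the centre of the slot, level with the block's top; x runs across the slot towards the wider slots, y along the slot, z up. Slot 17 mm wide, 34 mm deep (floor 16 mm above the counter), 100 mm long, open at both ends
- slot4 (a point): mouth of the fourth, widest slot of the storage block, at the centre of the slot, level with the block's top; x runs across the slot towards the wider slots, y along the slot, z up. Slot 21 mm wide, 34 mm deep (floor 16 mm above the counter), 100 mm long, open at both ends
- cup_centre (a point): white ceramic cup, 72 mm across, 68 mm tall, bystander; point at its centre, half-way up
- bottle_centre (a point): white plastic bottle, 60 mm across, 150 mm tall, bystander; point at its centre, half-way up
There are look-alikes about, which are no part of the job. What is shaped like the part that bears cassette_c_centre but red is not meant.

How it is judged (in metres and radians):
On the way, in this order (a step that is already met when the one before it is completed fails the run):
1. a cassette is lifted clear of the stand (height (world z) of any of cassette_a_centre, cassette_b_centre, cassette_c_centre above 0.095 m), for 0.1 s.
2. its foot is set on the narrowest slot (within 5 mm across and 20 mm along, foot within -4 to +5 mm of the top, over 1 N), which refuses it (((x of cassette_a_centre in the frame of slot1 between -0.005 and 0.005 m and y of cassette_a_centre in the frame of slot1 between -0.02 and 0.02 m and z of cassette_a_centre in the frame of slot1 between 0.047 and 0.056 m and contact force between cassette_a and block above 1 N) or (x of cassette_b_centre in the frame of slot1 between -0.005 and 0.005 m and y of cassette_b_centre in the frame of slot1 between -0.02 and 0.02 m and z of cassette_b_centre in the frame of slot1 between 0.047 and 0.056 m and contact force between cassette_b and block above 1 N) or (x of cassette_c_centre in the frame of slot1 between -0.005 and 0.005 m and y of cassette_c_centre in the frame of slot1 between -0.02 and 0.02 m and z of cassette_c_centre in the frame of slot1 between 0.047 and 0.056 m and contact force between cassette_c and block above 1 N))).
3. then tried at the second slot: the thinnest cassette enters by 6 mm, the others are refused (((x of cassette_a_centre in the frame of slot2 between -0.005 and 0.005 m and y of cassette_a_centre in the frame of slot2 between -0.02 and 0.02 m and z of cassette_a_centre in the frame of slot2 below 0.045 m) or (x of cassette_b_centre in the frame of slot2 between -0.005 and 0.005 m and y of cassette_b_centre in the frame of slot2 between -0.02 and 0.02 m and z of cassette_b_centre in the frame of slot2 between 0.047 and 0.056 m and contact force between cassette_b and block above 1 N) or (x of cassette_c_centre in the frame of slot2 between -0.005 and 0.005 m and y of cassette_c_centre in the frame of slot2 between -0.02 and 0.02 m and z of cassette_c_centre in the frame of slot2 between 0.047 and 0.056 m and contact force between cassette_c and block above 1 N))).
4. then, the thinnest goes on down by 20 mm in the second slot; the others are tried at the third: the middle one enters by 6 mm, the thickest is refused (((x of cassette_a_centre in the frame of slot2 between -0.005 and 0.005 m and y of cassette_a_centre in the frame of slot2 between -0.02 and 0.02 m and z of cassette_a_centre in the frame of slot2 below 0.031 m) or (x of cassette_b_centre in the frame of slot3 between -0.005 and 0.005 m and y of cassette_b_centre in the frame of slot3 between -0.02 and 0.02 m and z of cassette_b_centre in the frame of slot3 below 0.045 m) or (x of cassette_c_centre in the frame of slot3 between -0.005 and 0.005 m and y of cassette_c_centre in the frame of slot3 between -0.02 and 0.02 m and z of cassette_c_centre in the frame of slot3 between 0.047 and 0.056 m and contact force between cassette_c and block above 1 N))).
At the end, for the whole second after the job is handed in: The nearest bay is empty; its cassette stands at rest in the narrowest slot that admits it (11.2 mm: second, 15.2: third, 19.2: fourth), foot within 2.5 mm of the slot floor, centred within 5 mm across and 20 mm along the slot, within 0.12 rad of upright (((x of cassette_a_centre in the frame of slot2 between -0.005 and 0.005 m and y of cassette_a_centre in the frame of slot2 between -0.02 and 0.02 m and z of cassette_a_centre in the frame of slot2 below 0.0195 m and angle between cassette_a_centre's own z axis and vertical below 0.12 rad and linear speed of cassette_a below 0.02 m/s and angular speed of cassette_a below 0.2 rad/s) or (x of cassette_b_centre in the frame of slot3 between -0.005 and 0.005 m and y of cassette_b_centre in the frame of slot3 between -0.02 and 0.02 m and z of cassette_b_centre in the frame of slot3 below 0.0195 m and angle between cassette_b_centre's own z axis and vertical below 0.12 rad and linear speed of cassette_b below 0.02 m/s and angular speed of cassette_b below 0.2 rad/s) or (x of cassette_c_centre in the frame of slot4 between -0.005 and 0.005 m and y of cassette_c_centre in the frame of slot4 between -0.02 and 0.02 m and z of cassette_c_centre in the frame of slot4 below 0.0195 m and angle between cassette_c_centre's own z axis and vertical below 0.12 rad and linear speed of cassette_c below 0.02 m/s and angular speed of cassette_c below 0.2 rad/s)) and horizontal distance between each of cassette_a_centre, cassette_b_centre, cassette_c_centre and front_bay above 0.03 m); the robot touches nothing.
It fails at once if the storage block is forced: pressed down on its sprung feet by more than 4 mm (20 N) (value of joint block above 0.004 m).
It fails at once if a second cassette is moved by more than 15 mm (distance of each of cassette_a_centre, cassette_b_centre from where it was at the start of the episode above 0.015 m or distance of each of cassette_a_centre, cassette_c_centre from where it was at the start of the episode above 0.015 m or distance of each of cassette_b_centre, cassette_c_centre from where it was at the start of the episode above 0.015 m).
It fails at once if the cup or the bottle is moved by more than 20 mm (distance of any of cup_centre, bottle_centre from where it was at the start of the episode above 0.02 m).
It also fails if it takes over 64 s, if anything falls off the work surface, if the arm or the gripper's body presses on something with over 40 N, if the wrist force passes 120 N, or if a joint passes its speed limit or range.

## Working session

There is one attempt and no reset: what is moved stays moved. The work goes in short steps, each a Python script; the robot and the scene stay as the last script left them, time stands still between calls to the robot, and variables do not carry over. Pictures are saved under pics/ and viewed, and the job is handed in when it is done.

```bash
ls; mkdir -p pics
python3 - <<'E'
from plant import ctrl,sensors,optics
import cv2,numpy as np
s=sensors.read_state();print(s['t'],s['eef_pos'],s['eef_rot'],s['force'],s['grip_width'],ctrl.tcp_to_tips)
for n in ("scene","top"):
    im,d=optics.grab_frame(n);cv2.imwrite(f"pics/{n}0.png",im[:,:,::-1]);np.savez(f"{n}0.npz",im=im,d=d)
    print(n,optics.camera_params(n))
print(optics.camera_params("wrist"))
E
```

```text
pics
0.0 [ 248.75005343 -517.61200847  255.09400788] [[ 9.01400410e-01  4.32985951e-01 -6.83201761e-04]
 [ 4.32986337e-01 -9.01397645e-01  2.26224273e-03]
 [ 3.63682861e-04 -2.33500356e-03 -9.99997208e-01]] [-0.21963239  0.5167389   0.32195012] 85.05009792285178 25.0
scene {'mtx': array([[468.71216335,   0.        , 317.79133931],
       [  0.        , 468.71216335, 238.89514857],
       [  0.        ,   0.        ,   1.        ]]), 'R': array([[-0.82012998,  0.57209958,  0.0094278 ],
       [ 0.41351319,  0.60401677, -0.68130065],
       [-0.39546637, -0.55485657, -0.73194299]]), 't': array([ 455.19907475, -175.80130912, 1140.63294225])}
top {'mtx': array([[527.32958109,   0.        , 311.95071093],
       [  0.        , 527.32958109, 240.73644447],
       [  0.        ,   0.        ,   1.        ]]), 'R': array([[ 0.0185015 , -0.99981832,  0.00458448],
       [-0.98919435, -0.01897151, -0.1453775 ],
       [ 0.14543806, -0.00184524, -0.98936564]]), 't': array([  -8.29006574,  570.60583214, 1020.89680772])}
{'mtx': array([[379.04825094,   0.        , 328.18908979],
       [  0.        , 379.04825094, 247.13601655],
       [  0.        ,   0.        ,   1.        ]]), 'T_tool_cam': array([[ 6.24557738e-04, -9.57918812e-01, -2.87038602e-01,
         7.34820068e+01],
       [ 9.99997399e-01, -3.14062666e-05,  2.28067152e-03,
         2.10580927e-02],
       [-2.19371297e-03, -2.87039280e-01,  9.57916301e-01,
        -1.18343771e+02],
       [ 0.00000000e+00,  0.00000000e+00,  0.00000000e+00,
         1.00000000e+00]])}
```

View pics/scene0.png

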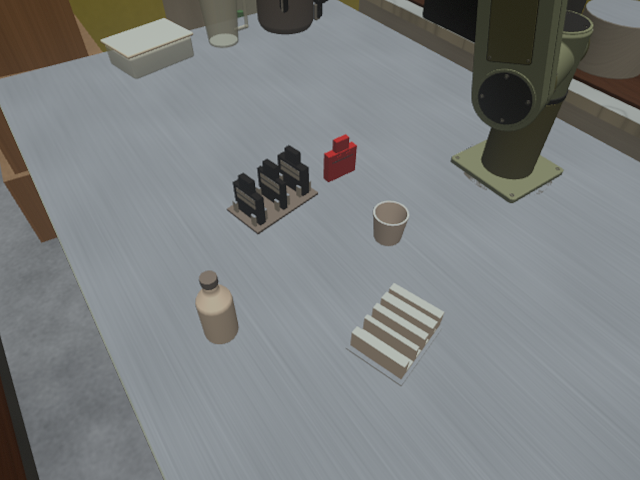

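View pics/top0.png

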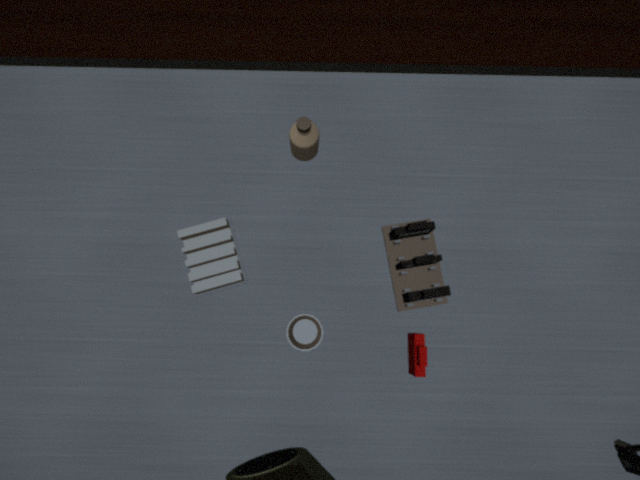

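The scene shows the stand with three black cassettes at (272,190), the red look-alike at (340,158), the cup at (390,222), the bottle at (218,308) and the block at (397,330). In the top view the stand is at (415,265) and its front-bay cassette at (426,294). The red one at (418,354) is the decoy. The nearest black one is meant. Next I'll measure coarsely and take wrist close-ups.

```bash
cat > h.py <<'E'
import numpy as np,cv2
from plant import ctrl,sensors,optics
def world(name,d,u=None,pose=None):
    p=optics.camera_params(name);K=p['mtx']
    v,uu=np.mgrid[0:480,0:640]
    c=np.stack([(uu-K[0,2])/K[0,0]*d,(v-K[1,2])/K[1,1]*d,d],-1)
    if name=='wrist':
        T=p['T_tool_cam'];c=c@T[:3,:3].T+T[:3,3]
        return c@pose[1].T+pose[0]
    return (c-p['t'])@p['R']
def pix2world(name,uv,z,pose=None):
    # intersect pixel rays with plane z
    p=optics.camera_params(name);K=p['mtx'];uv=np.atleast_2d(uv)
    r=np.c_[(uv[:,0]-K[0,2])/K[0,0],(uv[:,1]-K[1,2])/K[1,1],np.ones(len(uv))]
    if name=='wrist':
        T=p['T_tool_cam'];o=pose[1]@T[:3,3]+pose[0];r=r@(pose[1]@T[:3,:3]).T
    else: o=-p['R'].T@p['t'];r=r@p['R']
    return o+r*((z-o[2])/r[:,2])[:,None]
def down(yaw):  # tool y axis (jaw) at angle yaw from world x ; z down
    y=np.array([np.cos(yaw),np.sin(yaw),0]);z=np.array([0,0,-1.]);return np.c_[np.cross(y,z),y,z]
def wr():
    s=sensors.read_state();return np.array(s['eef_pos']),np.array(s['eef_rot'])
def shot(f):
    po=wr();im,d=optics.grab_frame('wrist');cv2.imwrite(f'pics/{f}.png',im[:,:,::-1]);np.savez(f'{f}.npz',im=im,d=d,p=po[0],R=po[1])
E
python3 - <<'E'
from h import *
f=np.load('top0.npz');P=world('top',f['d'])
im=f['im'].astype(int)
for nm,(u0,u1,v0,v1),zl in (('stand',(375,455,210,315),(3,140)),('block',(170,250,210,300),(42,60)),('tabs',(375,455,210,315),(92,120)),('cup',(280,330,310,355),(40,90)),('bottle',(285,325,110,165),(60,170)),('red',(400,435,325,385),(60,130))):
    Q=P[v0:v1,u0:u1].reshape(-1,3);m=(Q[:,2]>zl[0])&(Q[:,2]<zl[1]);Q=Q[m]
    r=cv2.minAreaRect(Q[:,:2].astype(np.float32));print(nm,len(Q),Q.mean(0).round(1),[np.round(x,2) for x in r], np.percentile(Q[:,2],[5,50,95]))
    if nm=='tabs':
        for lo,hi in((210,240),(245,272),(280,305)):
            q=P[lo:hi,375:455].reshape(-1,3);q=q[(q[:,2]>92)&(q[:,2]<120)];r=cv2.minAreaRect(q[:,:2].astype(np.float32));print(len(q),q.mean(0).round(1),r)
print(P[150:170,200:400].reshape(-1,3)[:,2].mean())
for uv in ((210,256),(426,294)): print(P[uv[1],uv[0]])
E
```

```text
stand 4288 [ 528.7 -204.8   32.1] [array([ 537.25, -211.89]), array([218.91, 165.6 ]), np.float64(0.25)] [  3.49215339   7.72604603 107.35413534]
block 1923 [533.  206.4  49.6] [array([538.18, 208.16]), array([130.61, 100.99]), np.float64(16.93)] [45.52770882 49.65345869 53.01540887]
tabs 490 [ 532.7 -208.2  106.4] [array([ 531.92, -209.44]), array([144.53,  38.4 ]), np.float64(12.37)] [ 98.66537883 107.12118796 110.25507204]
170 [ 594.4 -195.1  105.9] ((595.2467041015625, -196.26809692382812), (14.69291877746582, 36.940128326416016), 10.418807029724121)
162 [ 531.1 -208.1  106.6] ((531.43798828125, -208.8746795654297), (13.918496131896973, 37.01957321166992), 10.584125518798828)
158 [ 468.1 -222.3  106.9] ((468.32989501953125, -223.65367126464844), (13.86376667022705, 37.62516784667969), 11.259446144104004)
cup 409 [388.7  15.   61.6] [array([390.89,  14.58]), array([70.07, 69.34]), np.float64(1.26)] [44.5381101  65.68112798 69.87471452]
bottle 843 [767.5  23.2 110.4] [array([774.38,  23.32]), array([55.19, 58.58]), np.float64(3.85)] [ 69.67947115 105.23453789 150.94431609]
red 529 [ 351.5 -202.8   81.4] [array([ 350.92, -204.21]), array([78.59, 19.74]), np.float64(0.78)] [ 65.18054196  72.99431579 103.31581304]
6.085028310711906
[534.80339687 204.52774683  50.63231792]
[ 464.78600785 -211.78094146  107.28893823]
```

Run:
```python
from h import *
for yaw in (0.21,0.21+np.pi,0.295,0.295+np.pi):
  for pos in ([468,-223,200],[537,208,180]):
    q=ctrl.solve_ik(pos,down(yaw));print(yaw,pos,None if q is None else np.round(q,2))
```

```text
0.21 [468, -223, 200] [-0.61  0.14  1.74 -0.    1.26 -0.82]
0.21 [537, 208, 180] [ 0.22  0.28  1.62 -0.    1.25  0.01]
3.351592653589793 [468, -223, 200] [-0.61  0.14  1.74 -0.    1.26  2.32]
3.351592653589793 [537, 208, 180] None
0.295 [468, -223, 200] [-0.61  0.14  1.74 -0.    1.26 -0.91]
0.295 [537, 208, 180] [ 0.22  0.28  1.62 -0.    1.25 -0.08]
3.436592653589793 [468, -223, 200] [-0.61  0.14  1.74 -0.    1.26  2.23]
3.436592653589793 [537, 208, 180] None
```

Run:
```python
from h import *
ctrl.move_ptp([468,-223,185],down(0.21));ctrl.hold(0.2);shot('w1')
print(wr(),sensors.read_state()['t'])
ctrl.move_ptp([537,208,175],down(0.295));ctrl.hold(0.2);shot('w2')
print(wr(),sensors.read_state()['t'])
ctrl.move_ptp([537,208,175],down(0.295+2.8));ctrl.hold(0.2);shot('w3')
print(wr(),sensors.read_state()['t'])
```

```text
(array([ 467.8346007 , -223.97157192,  185.20567566]), array([[-2.06773107e-01,  9.78388867e-01,  3.28682309e-04],
       [ 9.78388833e-01,  2.06773220e-01, -3.55343384e-04],
       [-4.15626710e-04,  2.48103645e-04, -9.99999883e-01]])) 1.75
(array([537.34127491, 207.07801521, 175.09253788]), array([[-2.89232479e-01,  9.57258872e-01,  1.56612450e-04],
       [ 9.57258880e-01,  2.89232490e-01, -5.84368456e-05],
       [-1.01236598e-04,  1.33016825e-04, -9.99999986e-01]])) 3.6083Traceback (most recent call last):
  File "<stdin>", line 6, in <module>
plant.MotionError: the arm cannot take that pose within its joint ranges
```

View pics/w1.png

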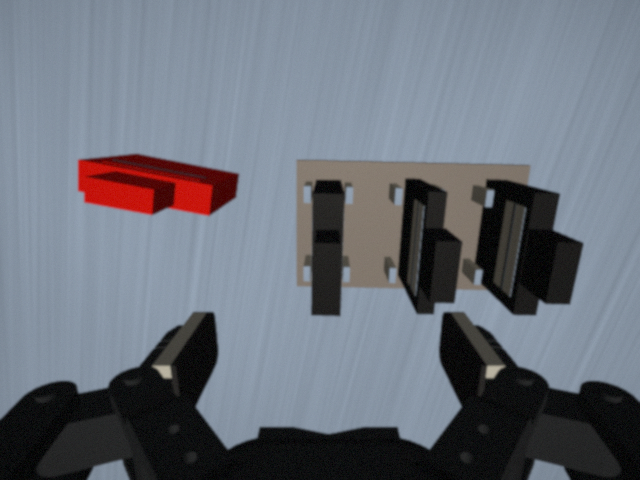

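View pics/w2.png

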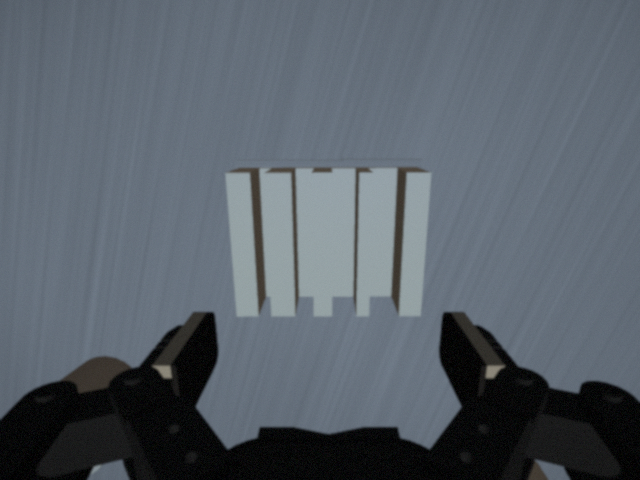

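Wrist view 1: the front-bay black cassette is at (327,240) and the red decoy at (158,183). Wrist view 2: the block is at (328,240), narrow slot left at (260,240). Next I'll take an enlarged crop of the cassette and a second block view with the wrist turned.

Run:
```python
from h import *
ctrl.move_ptp([537,208,175],down(0.295-2.7));ctrl.hold(0.2);shot('w3')
f=np.load('w1.npz');c=f['im'][150:330,270:400,::-1]
c=cv2.resize(np.clip(c.astype(float)*2.5,0,255).astype(np.uint8),None,fx=4,fy=3.3,interpolation=cv2.INTER_CUBIC);cv2.imwrite('pics/c1.png',c)
```

```text
(no output)
```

View pics/c1.png

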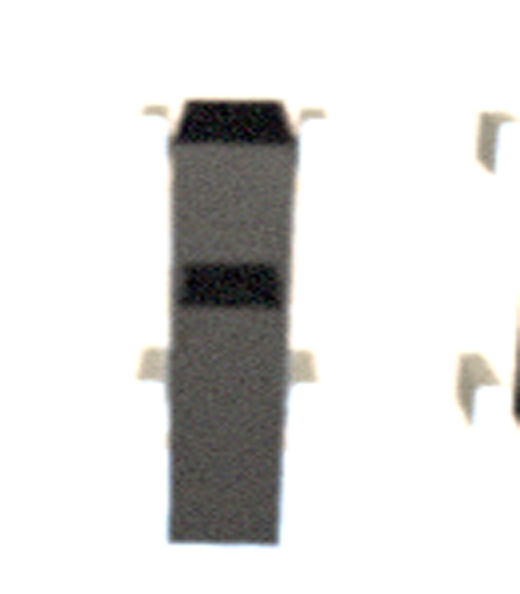

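View pics/w3.png

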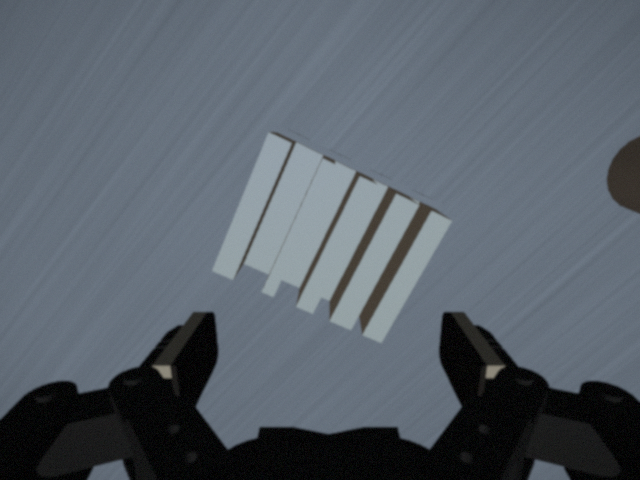

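```bash
cat >> h.py <<'E'
def project(X,pose):
    p=optics.camera_params('wrist');T=p['T_tool_cam'];t=(X-pose[0])@pose[1];c=(t-T[:3,3])@T[:3,:3]
    u=c@p['mtx'].T;return u[:,:2]/u[:,2:]
def rect(f,cx,cy,yaw,z,hx,hy,s):
    xs=np.arange(-hx,hx,s);ys=np.arange(hy,-hy,-s);X,Y=np.meshgrid(xs,ys)
    W=np.stack([cx+X*np.cos(yaw)-Y*np.sin(yaw),cy+X*np.sin(yaw)+Y*np.cos(yaw),np.full_like(X,z)],-1).reshape(-1,3)
    uv=project(W,(f['p'],f['R'])).astype(np.float32).reshape(X.shape+(2,))
    return cv2.remap(f['im'],uv,None,cv2.INTER_CUBIC)
E
python3 - <<'E'
from h import *
f=np.load('w1.npz');po=(f['p'],f['R'])
A=lambda *uv,z:pix2world('wrist',np.array(uv,float),z,po)
k=lambda x,y:(270+x/4,150+y/3.3)
a=A(k(172,143),k(296,143),z=78);print('plate w',np.linalg.norm(a[0]-a[1]))
a=A(k(168,540),k(280,540),z=108);print('tab w',np.linalg.norm(a[0]-a[1]))
a=A(k(170,310),k(287,310),z=108);print('tab w',np.linalg.norm(a[0]-a[1]))
out=[]
for n in('w2','w3'):
    f=np.load(n+'.npz');r=rect(f,538.2,208.2,0.295,50,80,62,0.4)
    cv2.imwrite(f'pics/r_{n}.png',np.clip(r[:,:,::-1].astype(float)*1.3,0,255).astype(np.uint8));print(r.shape)
    out.append(r)
cv2.imwrite('pics/r.png',np.vstack(out)[:,:,::-1])
for c,z,x in(('c1',108,0),):
    f=np.load('w1.npz');r=rect(f,468,-223,0.21,108,40,40,0.25);cv2.imwrite('pics/rt.png',np.clip(r[:,:,::-1].astype(float)*2.5,0,255).astype(np.uint8))
E
```

```text
plate w 18.468293222437687
tab w 15.90319166367762
tab w 15.706737984067365
(310, 400, 3)
(310, 400, 3)
```

View pics/r.png

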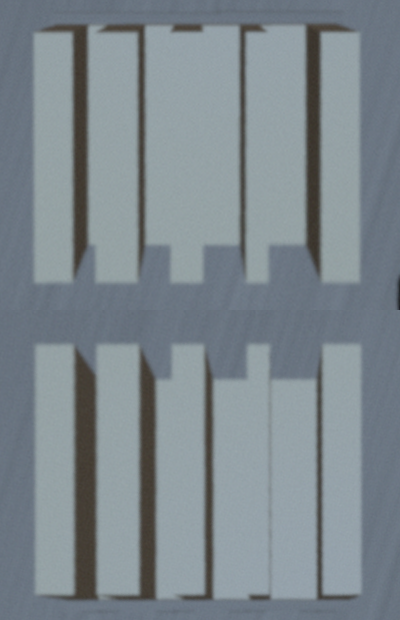

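View pics/rt.png

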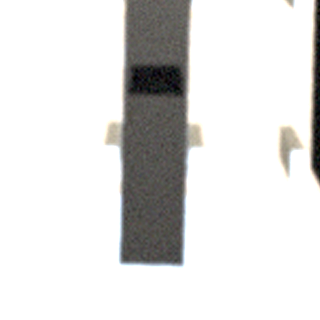

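Run:
```python
from h import *
for n in('w2','w3'):
    f=np.load(n+'.npz');r=cv2.GaussianBlur(rect(f,538.2,208.2,0.295,50,80,62,0.2),(0,0),1.5).astype(float)
    g=r[:,:,0]-0.0*r[:,:,2]
    L=[];R=[];ys=[]
    for i in range(90,520,5):
        p=g[i]; d=np.gradient(p)
        a=40+int(np.argmax(d[50-10:150]));b=700+int(np.argmin(d[700:799]))
        x=lambda k:-80+.2*k
        L.append(x(a));R.append(x(b));ys.append(62-.2*i)
    for nm,e in(('L',L),('R',R)):
        c=np.polyfit(ys,e,1);res=np.array(e)-np.polyval(c,ys);k=abs(res)<0.6;c=np.polyfit(np.array(ys)[k],np.array(e)[k],1);print(n,nm,'slope',c[0],'x@0',c[1],res.std())
    # template correlation at clean end
    rows=slice(530,545) if n=='w2' else slice(75,90)
    p=g[rows].mean(0);x=-80+.2*np.arange(len(p))
    def tem(c,s):
        u=(x-c)*s;t=(abs(u)<65).astype(float)
        for k,w in((-45,9),(-17,13),(11,17),(39,21)):t[abs(u-k)<w/2]=0
        return t
    best=max(((np.corrcoef(p,tem(c,s))[0,1],c,s) for c in np.arange(-4,4,.1) for s in np.arange(.97,1.03,.005)));print(n,best, 'y',62-.2*(rows.start+7))
```

```text
w2 L slope -0.0006792773244018478 x@0 -66.7803764328506 0.18632862237721215
w2 R slope -0.0007528657012118722 x@0 63.654617670644846 0.17266428465794312
w2 (np.float64(0.9556165231287934), np.float64(-1.2999999999999976), np.float64(0.99)) y -45.400000000000006
w3 L slope -0.002222746355960653 x@0 -66.3315496013963 0.17298707158565554
w3 R slope -0.0022831265625736594 x@0 64.24063399216946 0.15865246201472352
w3 (np.float64(0.9709667470945876), np.float64(-0.9999999999999973), np.float64(0.995)) y 45.599999999999994
```

Run:
```python
from h import *
R=down(0.197);p=np.array([467.2,-227.0])
ctrl.move_ptp([*p,185],R);ctrl.gripper_to(40,40)
e=wr()[0];off=p-e[:2];print('err',off)
hit=ctrl.move_l([*(p+off),107.5],vel=60,threshold=8);print(hit,wr()[0]);shot('w4')
s=sensors.read_state();print(s['t'],s['force'])
```

```text
err [-0.02816269 -0.03382998]
False [ 467.52597446 -227.26958188  107.98355688]
11.05 [-0.01042356  0.06990353  0.36032698]
```

View pics/w4.png

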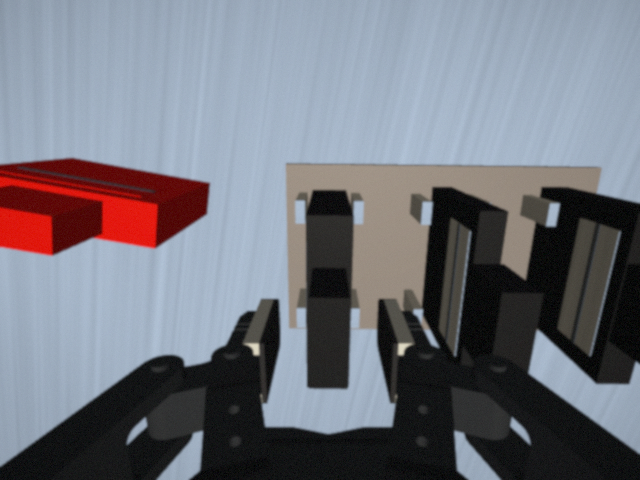

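The jaws straddle the front cassette's tab at (328,330), clear of the neighbour at (520,310). I'll close and lift.

Run:
```python
from h import *
ctrl.gripper_to(5,40);s=sensors.read_state();print('w',s['grip_width'],s['force'],s['eef_pos'])
p=wr()[0]
ctrl.move_l([p[0],p[1],p[2]+25],vel=60);ctrl.move_l([p[0],p[1],p[2]+95],vel=120);ctrl.hold(.2);shot('w5')
s=sensors.read_state();print(s['t'],s['grip_width'],s['force'],s['eef_pos'])
```

```text
w 13.421887359190945 [ 0.60539595 -1.399778    0.54619859] [ 467.5367685  -227.29206128  107.93965019]
12.95 13.389628282498586 [ 0.02145092  0.80779434 -1.82149805] [ 466.98912689 -226.92041512  201.87191804]
```

View pics/w5.png

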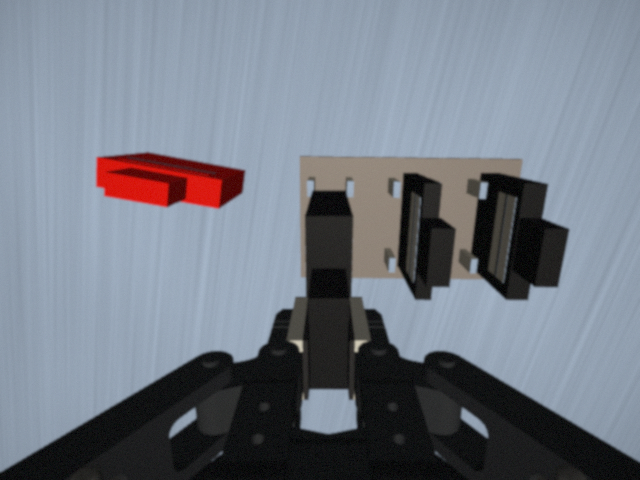

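```bash
cat >> h.py <<'E'
YB=0.2964;C=np.array([537.41,206.5])
SX={1:-45,2:-17,3:11,4:39}
def slot(k,dx=0,dy=0):
    u=np.array([np.cos(YB),np.sin(YB)]);v=np.array([-u[1],u[0]]);return C+u*(SX[k]+dx)+v*dy
def st():
    s=sensors.read_state();return f"t{s['t']:.2f} p{np.round(s['eef_pos'],2)} F{np.round(s['force'],2)} M{np.round(s['wrist_torque'],2)} w{s['grip_width']:.1f}"
def goto(xy,z,vel=80):
    "line with correction of steady error"
    R=down(YB);ctrl.move_l([*xy,z],R,vel=vel);ctrl.hold(.1)
    e=wr()[0]
    print('err',np.round(np.array([*xy,z])-e,2))
E
python3 - <<'E'
from h import *
ctrl.move_ptp([*slot(1),202],down(YB));print(st())
goto(slot(1),163);ctrl.hold(.2);shot('w6');print(st())
E
```

```text
t14.51 p[494.77 192.47 202.02] F[ 0.17 -0.16 -1.44] M[-0.02  0.03  0.06] w13.4
err [-0.6  -0.11 -0.65]
t15.49 p[494.65 193.46 163.49] F[-0.18 -0.45 -1.72] M[ 0.03 -0.01  0.07] w13.1
```

View pics/w6.png

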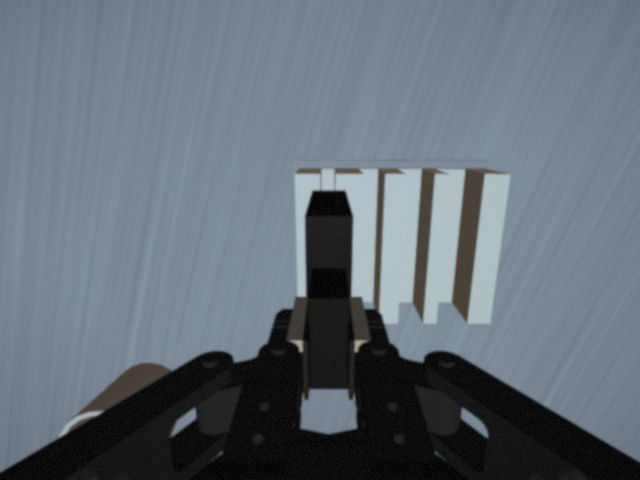

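The cassette's plate (328,205) lines up with slot 1, whose far mouth is at (328,178). I'll touch it lightly.

Run:
```python
from h import *
print(np.round([sensors.read_state()['eef_pos'] for _ in range(3)],2))
R=down(YB);p=slot(1)
ctrl.move_l([*p,157],R,vel=30);ctrl.hold(.15);print(st())
h=ctrl.move_l([*p,146],R,vel=6,threshold=3.5);print(h,st());ctrl.hold(.2);print(st());shot('w7')
```

```text
[[494.65 193.46 163.49]
 [494.65 193.46 163.49]
 [494.65 193.46 163.49]]
t15.99 p[494.41 193.38 157.01] F[-0.29 -0.96 -1.41] M[-0.   -0.03  0.03] w13.4
True t17.05 p[494.33 193.36 151.07] F[ 0.8  -0.06  3.5 ] M[-0.01 -0.12 -0.01] w13.4
t17.25 p[494.29 193.34 150.86] F[1.88 0.3  4.72] M[ 0.08 -0.25  0.01] w13.3
```

Slot 1 refused it at TCP z ≈151 (about 6 N of contact). The plate is visibly wider than its 14 mm tab, so slot 2 should refuse it too.

Run:
```python
from h import *
R=down(YB)
ctrl.move_l([*slot(1),161],R,vel=40)
p=slot(2);ctrl.move_l([*p,161],R,vel=40);ctrl.move_l([*p,155.5],R,vel=20);ctrl.hold(.15);print(st())
h=ctrl.move_l([*p,143],R,vel=6,threshold=3.5);print(h,st());ctrl.hold(.2);print(st());shot('w8')
ctrl.move_l([*p,161],R,vel=40)
p=slot(3);ctrl.move_l([*p,161],R,vel=40);ctrl.move_l([*p,155.5],R,vel=20);ctrl.hold(.2);print(st());shot('w9')
```

```text
t19.16 p[521.23 201.56 155.61] F[ 0.17 -0.25 -1.89] M[ 0.01  0.02 -0.01] w13.3
True t20.14 p[521.15 201.54 151.09] F[ 0.01 -0.38  2.63] M[ 0.01 -0.09 -0.01] w13.2
t20.34 p[521.1  201.53 150.88] F[1.11 0.53 3.33] M[ 0.05 -0.28 -0.01] w13.5
t22.30 p[548.01 209.73 155.62] F[-0.09 -0.25 -2.41] M[-0.03 -0.08  0.04] w13.3
```

View pics/w8.png

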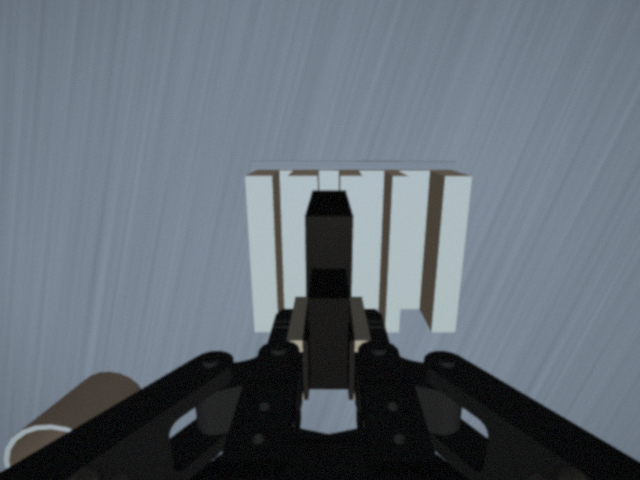

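View pics/w9.png

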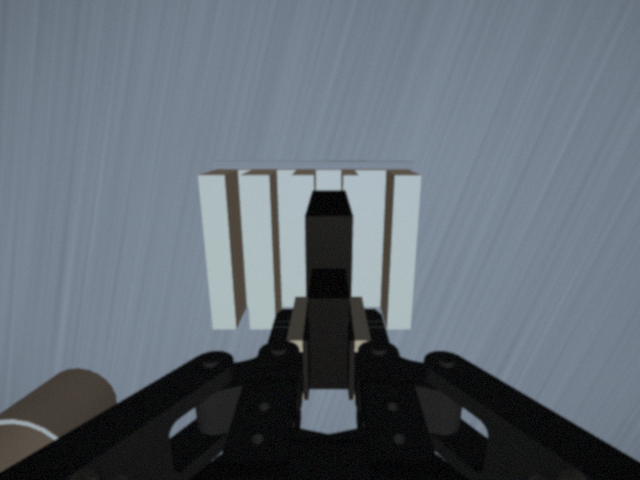

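Slot 2 refused it at the same height (TCP z ≈151). Slot 3's far end (328,178) is centred on the plate (329,205), so I'll try it.

Run:
```python
from h import *
R=down(YB);p=slot(3)
h=ctrl.move_l([*p,143],R,vel=6,threshold=3.5);print(h,st());ctrl.hold(.2);print(st())
```

```text
True t23.33 p[547.95 209.7  151.11] F[0.75 0.56 3.25] M[ 0.04 -0.08 -0.01] w13.1
t23.53 p[547.87 209.72 150.85] F[1.32 1.12 4.74] M[ 0.07 -0.3  -0.  ] w13.3
```

Contact at slot 3 too. Either this is the thickest cassette or it's misaligned by a millimetre, so I'll measure the plate against the tab in the held view before deciding.

Run:
```python
from h import *
f=np.load('w9.npz');g=cv2.GaussianBlur(f['im'].mean(2).astype(np.float32),(0,0),0.7)
for r in (200,206,212,214,216,220,226,232,240,250,260,266):
    d=np.gradient(g[r]);a=295+np.argmin(d[295:320]);b=340+np.argmax(d[340:365])
    def sub(i,s):
        y=s*d[i-1:i+2];return i+.5*(y[0]-y[2])/(y[0]-2*y[1]+y[2])
    print(r,round(sub(a,-1),2),round(sub(b,1),2),round(sub(b,1)-sub(a,-1),2))
c=f['im'][180:410,280:380,::-1];cv2.imwrite('pics/c9.png',cv2.resize(np.clip(c*2.2,0,255).astype(np.uint8),None,fx=2.5*2,fy=2.5,interpolation=cv2.INTER_CUBIC))
# depth check
d=f['d'];print('plate top depth',d[240:262,322:336].mean(),'tab top depth',d[320:360,322:336].mean())
for n in('w5','w8'):
    q=np.load(n+'.npz')['d'];print(q[240:262,322:336].mean(),q[320:360,322:336].mean())
# other cassettes & ours from w1: plate tops by depth map
f=np.load('w1.npz');P=world('wrist',f['d'],pose=(f['p'],f['R']))
u=np.array([np.cos(.205),np.sin(.205)])
for cx in (467.5,531,595):
    pass
Q=P.reshape(-1,3);m=(Q[:,2]>60)&(Q[:,2]<83)&(Q[:,0]>430);Q=Q[m];rel=Q[:,:2]-np.array([467.3,-227.5]);a=rel@u;b=rel@np.array([-u[1],u[0]])
h,e=np.histogram(a[(Q[:,2]>73)],bins=np.arange(-20,160,1));print([(int(x),int(n)) for x,n in zip(e,h) if n])
```

```text
200 309.64 347.41 37.77
206 307.82 349.31 41.49
212 306.01 351.0 44.99
214 305.44 351.72 46.28
216 304.96 352.21 47.25
220 304.89 352.26 47.38
226 304.86 352.04 47.19
232 305.12 351.94 46.82
240 305.07 351.75 46.68
250 305.32 351.54 46.22
260 305.48 351.4 45.92
266 305.73 351.27 45.54
plate top depth 153.29906 tab top depth 131.32884
153.81992 131.32785
154.3438 131.99455
[(-10, 1), (-9, 100), (-8, 163), (-7, 116), (-6, 82), (-5, 74), (-4, 89), (-3, 99), (-2, 51), (-1, 101), (0, 72), (1, 78), (2, 89), (3, 77), (4, 73), (5, 100), (6, 65), (7, 84), (8, 111), (9, 164), (10, 126), (11, 19), (58, 26), (59, 114), (60, 120), (61, 157), (62, 104), (63, 92), (64, 93), (65, 93), (66, 87), (67, 84), (68, 82), (69, 79), (70, 86), (71, 62), (72, 23), (122, 123), (123, 551), (124, 342), (125, 120), (126, 111), (127, 100), (128, 101), (129, 109), (130, 103), (131, 99), (132, 105), (133, 90), (134, 98), (135, 94), (136, 89), (137, 93), (138, 63), (139, 17), (140, 1)]
```

View pics/c9.png

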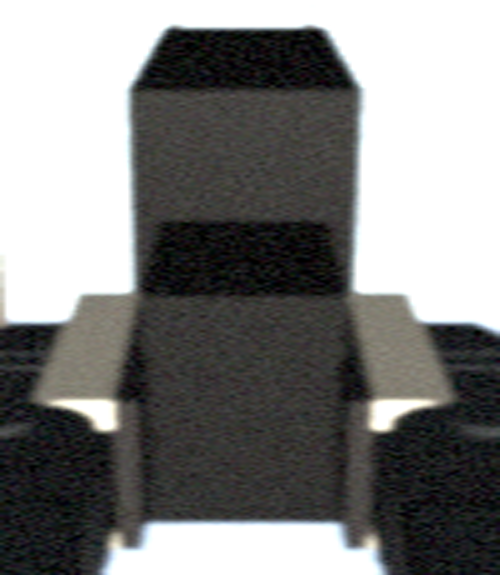

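The plate is 47.3 px at 153 mm, i.e. 19.1 mm, and the depth histogram of the neighbours gives about 13 and 16 mm. So this is the 19.2 mm cassette and slot 3's refusal is genuine. Slot 4 next.

Run:
```python
from h import *
R=down(YB)
ctrl.move_l([*slot(3),161],R,vel=40)
p=slot(4);ctrl.move_l([*p,161],R,vel=40);ctrl.move_l([*p,155.5],R,vel=20);ctrl.hold(.2);print(st());shot('w10')
h=ctrl.move_l([*p,143],R,vel=7,threshold=3.5);print(h,st());ctrl.hold(.1);print(st())
```

```text
t25.44 p[574.8  217.91 155.62] F[-0.12  0.5  -1.25] M[ 0.04  0.02 -0.04] w13.6
False t27.43 p[574.78 217.88 143.08] F[-0.14  0.32 -1.52] M[0.03 0.05 0.03] w13.0
t27.52 p[574.74 217.9  143.04] F[-0.01 -0.1  -2.06] M[-0.   -0.01  0.04] w13.4
```

It has entered freely. Lowering gently to the floor.

Run:
```python
from h import *
R=down(YB);p=slot(4)
h=ctrl.move_l([*p,122],R,vel=12,threshold=4);print(h,st())
if not h:
    ctrl.hold(.15)
    h=ctrl.move_l([*p,113],R,vel=6,threshold=3.5);print(h,st());ctrl.hold(.2);print(st())
shot('w11')
```

```text
False t29.43 p[574.77 217.9  122.1 ] F[ 0.44 -0.02 -2.73] M[0.01 0.01 0.  ] w13.3
True t30.47 p[574.71 217.89 117.11] F[1.19 0.58 3.22] M[ 0.02 -0.08 -0.02] w13.3
t30.67 p[574.66 217.88 116.85] F[1.1  0.73 4.78] M[ 0.09 -0.28 -0.01] w13.4
```

View pics/w11.png

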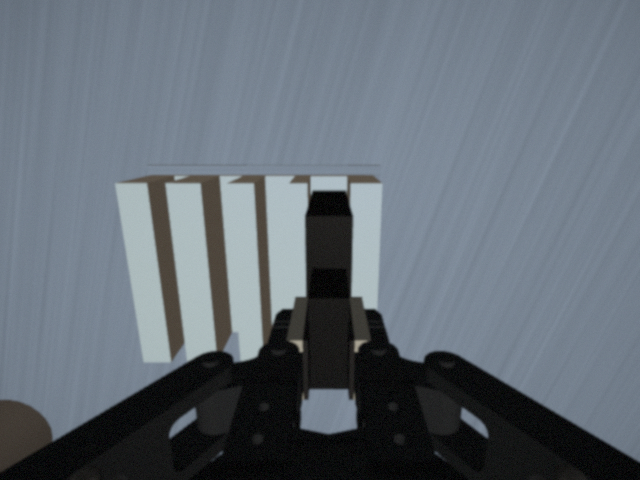

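The floor was met exactly 34 mm below the top contact (117 against 151), so it's fully home. I'll release, retreat and check.

Run:
```python
from h import *
R=down(YB);p=slot(4)
ctrl.move_l([*p,117.6],R,vel=10);print(st())
ctrl.gripper_to(40);print(st())
ctrl.move_l([*p,230],R,vel=80);ctrl.hold(.5);shot('w12')
im,d=optics.grab_frame('top');cv2.imwrite('pics/top1.png',im[:,:,::-1])
im,d=optics.grab_frame('scene');cv2.imwrite('pics/scene1.png',im[:,:,::-1]);print(st())
f=np.load('w12.npz');P=world('wrist',f['d'],pose=(f['p'],f['R'])).reshape(-1,3)
r=P[:,:2]-slot(4);u=np.array([np.cos(YB),np.sin(YB)]);a=r@u;b=r@np.array([-u[1],u[0]])
t=(P[:,2]>110)&(P[:,2]<125)&(abs(a)<30)&(abs(b)<60);print('tab',t.sum(),np.median(P[t,2]),cv2.minAreaRect(np.c_[a,b][t].astype(np.float32)))
q=(P[:,2]>83)&(P[:,2]<95)&(abs(a)<30)&(abs(b)<60);print('plate',q.sum(),np.median(P[q,2]))
```

```text
t31.10 p[574.61 217.88 117.31] F[1.3  1.36 1.64] M[ 0.1  -0.33 -0.01] w13.4
t31.48 p[574.03 217.73 116.92] F[ 0.04 -0.21  0.56] M[0.05 0.05 0.02] w39.8
t33.68 p[574.72 217.87 230.02] F[-0.57  0.27 -0.98] M[-0.   -0.02  0.02] w40.2
tab 1253 118.75234124160399 ((0.7990899085998535, 1.3254203796386719), (36.28116226196289, 13.627766609191895), 89.86629486083984)
plate 1611 88.7712399653202
```

View pics/w12.png

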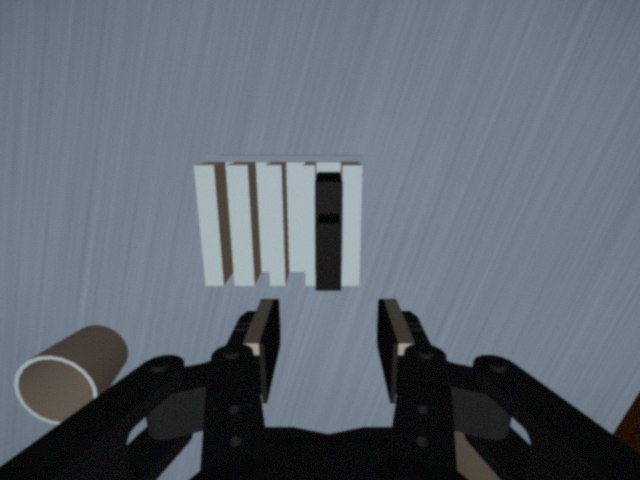

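View pics/scene1.png

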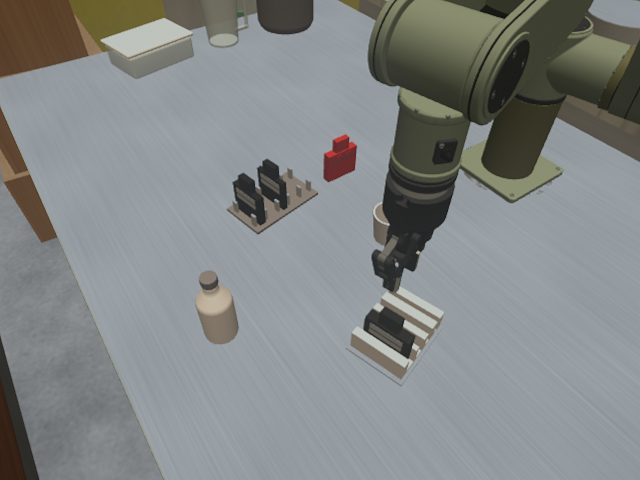

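The cassette stands upright in the fourth slot: tab top at about 118.7 mm (118 expected), centred within about 1 mm. The nearest bay is empty and the other things are undisturbed. Handing in.

```bash
python3 -c "
from plant import ctrl;ctrl.finish_job()"
```

```text
the job is handed in; nothing more can be done
```

I took the cassette out of the nearest bay, filed it in the fourth slot, let go and handed the job in at about 34 s of the 64 s allowed.

- **Slots tried:** Slots 1, 2 and 3 each refused it under a light touch of about 5–7 N, well under the 20 N limit, all at the same tool height of about 151 mm. Slot 4 let it in freely. The floor came at 117 mm, exactly the 34 mm slot depth lower.
- **Which cassette it was:** My first thickness estimate, about 16.5 mm, pointed to the 15.2 mm cassette and disagreed with slot 3's refusal. I measured again with it in the gripper and got about 19.1 mm, so it is the 19.2 mm one and slot 3 was right to refuse it.
- **Last checks:**
  - The cassette stands upright and released, about 1 mm off the slot centre both ways. Its tab top reads 118.7 mm against 118 mm expected.
  - The nearest bay is empty and the gripper touches nothing.
  - The cup, the bottle and the other two cassettes look unmoved in the final pictures. I judged that by eye and did not measure it.

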